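Lock the stop nut of the food press and cap the rod

ROBOT

A 6-joint arm with a two-finger parallel gripper is mounted at the origin on a cart in front of the work surface, level with it; the furniture and walls round the work are solid. World frame = base frame: x ahead of the robot, y to its left, z up, the work surface at z = 0. Lengths are in mm, angles in degrees, forces in N, time in s.
With the tool pointing down it reaches from about 300 to 850 mm from the base axis. Payload 4.2 kg.
Tool frame: the origin (TCP) lies between the finger pads; the fingertips stand ahead of it and the grasp point (between the pads) lies 3 mm ahead of it (nose_length is the z of the fingertips in the tool frame, in mm); z points along the fingers, y is the line along which they close (so a half turn about z gives the same grasp; the last joint's range is limited). The gripper opens to 91 mm and grips with 3 to 60 N. Pads are 32 mm wide; open, the fingers measure 118 mm over their backs; the gripper's body (76 mm by 178 mm) begins 60 mm behind the grasp point.
Start: joints at [-64.515, 18.312, 89.639, -0, 72.044, -1.146], TCP at [257.745, -514.012, 235.976] pointing down, gripper open.
Joint ranges: [-177.97, 177.97], [-48.28, 115.42], [12.27, 149.76], [-77.06, 257.06], [2.81, 150.46], [-146.56, 146.56]. Speed limits (degrees/s): [147.25, 147.25, 180, 180, 180, 180].

INTERFACE

Orientations are given as [roll, pitch, yaw] about the fixed x, y, z axes, in that order (R = Rz(yaw) Ry(pitch) Rx(roll)).
In Python, from workcell import state, grab_frame, camera_params, job_done, nose_length gives the robot as it stands.
- The arm moves only by the tool step_arm, never from a script. Its argument "plan" is a list that holds one entry, the list of rows, each a list of 5 numbers: the shift along the tool's x, y, z in cm, then the turn about the tool's z in rad, then the opening, from 0 (shut) to 1 (fully open). In form: [[[x, y, z, turn, gripper], ...]]. A call has 1 to 20 rows; each row is the pose to reach, as a shift and turn from the pose commanded when the call began, along the tool's axes at that moment; what a row does not reach only later rows make up. A row lasts 1/8 s, in which the tool goes at most 62.5 mm and 10.7 degrees, less where a joint would pass 70% of its speed; a pose out of reach is approached as far as the arm can. A call with a gripper value outside its range is refused whole. The fingers move at their own pace and stop on an object; "newtons" is the grip in N (left out, the last holds). Time passes only in rows, so rows that repeat a pose let the fingers close. It gives the time, the measured TCP pose, the force, the opening and the grip force at its end, in the units of the state.
- state(): the state, without advancing time (a new reading comes with each control period).
- grab_frame(name): name is "side" or "top" or "wrist"; returns the picture (480x640x3 uint8, blue, green, red); there is no depth.
- camera_params(name): a dict with "camera_matrix" (3x3 intrinsics, pixels), "R" (3x3) and "t" (3): a world point X has camera coordinates R X + t; the wrist camera has in their place "mount" (4x4, takes a point from camera to tool coordinates, whose origin is the TCP and whose axes are the flange's). Camera axes: x right, y down, z forward; pixel columns grow to the right and rows downward; lengths in mm; the calibration is good to about 2 mm. The wrist camera is an equidistant fisheye: a pixel r from the principal point sees the ray r / f radians off the axis. A picture is of the moment at which its call begins: read the wrist's pose just before it. camera_params takes no time and is no camera call.
- job_done(): hands the job in; it is judged then, once.
The state is a dict: "time_s": time; "qpos": joint angles; "qvel": joint speeds; "effort": joint torques, N m; "ee_pos": TCP position; "ee_rot": TCP orientation; "force": force on the tool from outside, world axes, zero at the start; "torque": the same for the moment, N m; "gripper_width": finger opening in mm; "gripper_force": force on a finger pad.
Only numpy, scipy, OpenCV 4.12 (cv2) and the standard library are available. Lean on these libraries where they do the work, as an engineer would, in place of code of your own. Each camera call takes 0.05 s, during which the arm holds its last target. There are 200 camera calls.

TASK

On the open rod of the food press, run the nut with the square black grip down and tighten it against the round stop nut and its washer below it, to about 0.5 N m, so that the two lock. Do not overtighten and do not let the stop nut turn with it, or the press loses its setting. Let go, then push the loose black end cap fully home over the top of that rod, and leave everything else where it is.

Things in the scene. Friction and masses are not known exactly. Their poses are not given: they have to be found in the camera images.
- press: Worktop food press, fixed: wooden board 130 x 280 x 24 mm on 6 mm feet, steel mould, two 16 mm threaded rods 92 mm either side of the middle, and a beam 42 mm wide across both rods, its top 0.14 above the worktop. Origin: middle of the underside; z up, y along the board. The rod at its -y is the open one, with the loose nut and no cap; the +y rod is finished (locked and capped).
- rod_top (a point): Centre of the flat top end of the open rod, 0.218 above the worktop; rod 16 mm thick, its last 6 mm tapering to 10 mm. Axes as the press.
- lock_nut_mid (a point): Centre, half-way up, of the lock nut on the open rod: a square black moulded grip, 30 mm across flats (about 41 mm across its rounded corners), on a steel flange 44 mm wide and 5.5 mm high; 30 mm high in all. Its x axis is square to one pair of flats, y to the other. The rod stands 21 to 25 mm out of its top. It wants a firm grip (80 N).
- lock_nut: The same nut; origin in the middle of its underside, 5 to 9 mm above the stop nut at the start, clear of the washer. Right-hand thread: clockwise from above runs it down, 12 mm a turn. It runs stiffly, at about 0.15 N m, and stays where it is left. Once it bears on the washer the torque climbs by 1.5 to 4 N m per radian of turn. The grip gives a little on its core, 8 N m per radian.
- stop_nut: The round knurled nut below it on the same rod, steel: 46 mm wide, 14 mm high, tight on the beam at its set height. Origin: middle of its underside. On it lies a fibre washer, 36 mm wide and anything from 1 to 4 mm thick. The stop nut holds by friction, so it turns if it is gripped too or if the lock nut is badly overtightened.
- stop_nut_turn (a joint): Angle in rad by which the stop nut has turned from its setting, 0 at the start; positive is anticlockwise from above.
- end_cap_mid (a point): Centre (13 mm up) of the loose black plastic end cap, standing mouth down on the worktop: round, 26 mm wide, 26 mm high, bore 19 mm wide and 18 mm deep, open below, 20 g. z up. Fully home on the rod this point lies 5 mm below the rod's top.
- salt_shaker: Salt shaker, 44 mm wide, 90 mm high; origin in the middle of its underside. Bystander.
- white_bowl: Small white bowl, 101 mm wide, 46 mm high; origin in the middle of its underside. Bystander.
Things that resemble listed ones, but are neither listed nor needed, are in the scene too. Of the things shaped like the part that bears end_cap_mid, the black one is meant.

How it is judged (in metres and radians):
On the way, in this order (a step that is already met when the one before it is completed fails the run):
1. the lock nut is run down until it bears, through the washer, on the stop nut (contact force between lock_nut and stop_nut above 3 N), for 0.1 s.
2. the two nuts are locked: they bear on each other with 40 to 90 N after the fingers have let go (contact force between lock_nut and stop_nut between 40 and 90 N and contact force between the fingers and lock_nut below 0.1 N), for 0.3 s.
3. the end cap is fully home on the rod (horizontal distance between end_cap_mid and rod_top below 0.004 m and z of end_cap_mid in the frame of rod_top below -0.002 m), for 0.2 s.
At the end, for the whole second after the job is handed in: With the fingers off, the lock nut bears on the stop nut with 40 to 90 N (0.5 N m gives about 60 N), the stop nut is within 0.12 rad of its setting, and the end cap sits upright on the open rod, within 4 mm of its axis and pushed down to within 3 mm of fully home (all of step 3 and contact force between lock_nut and stop_nut between 40 and 90 N and value of joint stop_nut_turn between -0.12 and 0.12 rad and angle between end_cap_mid's own z axis and vertical below 0.2 rad); the robot touches nothing.
It fails at once if the nuts are overtightened (more than 120 N between them) (contact force between lock_nut and stop_nut above 120 N).
It fails at once if the stop nut is turned by more than 0.12 rad (value of joint stop_nut_turn below -0.12 rad or value of joint stop_nut_turn above 0.12 rad).
It fails at once if the salt shaker or the bowl is shifted by more than 3 cm or tipped (distance of any of salt_shaker, white_bowl from where it was at the start of the episode above 0.03 m or angle between any of salt_shaker, white_bowl's own z axis and vertical above 0.4 rad).
It also fails if it takes over 64 s, if anything falls off the work surface, if the arm or the gripper's body presses on something with over 40 N, if the wrist force passes 120 N, or if a joint passes its speed limit or range.

## Working session

There is one attempt and no reset: what is moved stays moved. The work goes in short steps, Python scripts to look and compute and a tool call to move; the robot and the scene stay as the last step left them, time stands still between calls to the robot, and variables do not carry over. Pictures are saved under pics/ and viewed, at most 10 in all, crops included, and the job is handed in when it is done.

Besides the shell and the picture viewer there is one more tool, called after ">>>" as name(argument=value, ...), one argument or row to a line, values as JSON. step_arm: Moves the arm, as the interface text tells. Its arguments: {"type":"object","properties":{"plan":{"type":"array","items":{"type":"array","items":{"type":"array","items":{"type":"number"}}}},"newtons":{"type":"number"}},"required":["plan"]}

```bash
mkdir -p pics
cat > h.py <<'E'
import numpy as np, cv2
from workcell import *
E
python3 - <<'E'
from h import *
print(state(), nose_length if not callable(nose_length) else nose_length())
for n in ("side","top","wrist"):
    p=camera_params(n); print(n,{k:np.round(v,4).tolist() for k,v in p.items()})
    cv2.imwrite(f"pics/{n}0.png",grab_frame(n))
E
```

```text
{'time_s': 0.0, 'qpos': array([-6.45154336e+01,  1.83506608e+01,  8.97079869e+01, -1.11040909e-03,
        7.20452363e+01, -1.14580079e+00]), 'qvel': array([ 0.02801798, -0.00855776,  0.03405846, -0.02772412,  0.11002198,
       -0.03483915]), 'effort': array([-2.53679991e-04, -4.12462342e+01, -2.31975156e+01,  7.27253943e-02,
        4.56461823e-02, -1.55675216e-04]), 'ee_pos': array([ 257.51980491, -513.56189122,  235.1193834 ]), 'ee_rot': array([-1.79896116e+02, -1.02183350e-03,  2.66307095e+01]), 'force': array([0.22411839, 0.33640659, 0.40116205]), 'torque': array([-0.04278188,  0.03261684,  0.0584049 ]), 'gripper_force': 0.0, 'gripper_width': 91.19938092730774} 22.0
side {'camera_matrix': [[529.9229, 0.0, 318.1494], [0.0, 529.9229, 244.2844], [0.0, 0.0, 1.0]], 'R': [[0.9211, -0.3894, -0.0075], [-0.2045, -0.4671, -0.8602], [0.3314, 0.7939, -0.5098]], 't': [-540.5314, 176.1907, 1328.5153]}
top {'camera_matrix': [[527.0527, 0.0, 322.8505], [0.0, 527.0527, 234.8049], [0.0, 0.0, 1.0]], 'R': [[0.0107, -0.9999, -0.0108], [-0.99, -0.0091, -0.1406], [0.1404, 0.0123, -0.99]], 't': [-160.8493, 563.2254, 1173.0281]}
wrist {'camera_matrix': [[371.6483, 0.0, 321.4174], [0.0, 371.6483, 230.3087], [0.0, 0.0, 1.0]], 'mount': [[-0.0006, -0.9651, -0.2618, 73.035], [1.0, -0.0006, -0.0003, 0.3029], [0.0001, -0.2618, 0.9651, -149.0511], [0.0, 0.0, 0.0, 1.0]]}
```

View pics/side0.png

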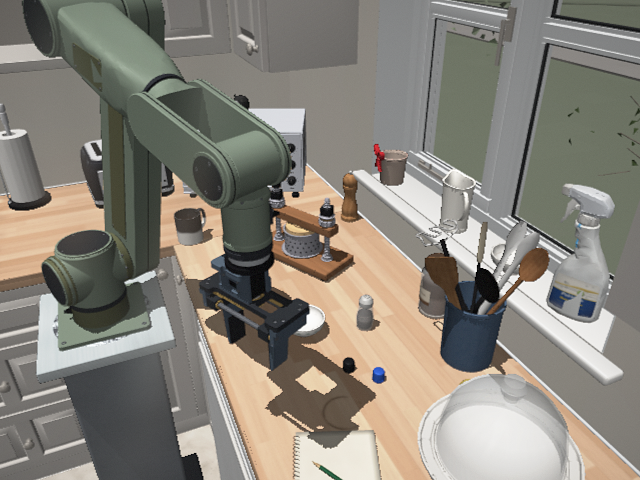

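View pics/top0.png

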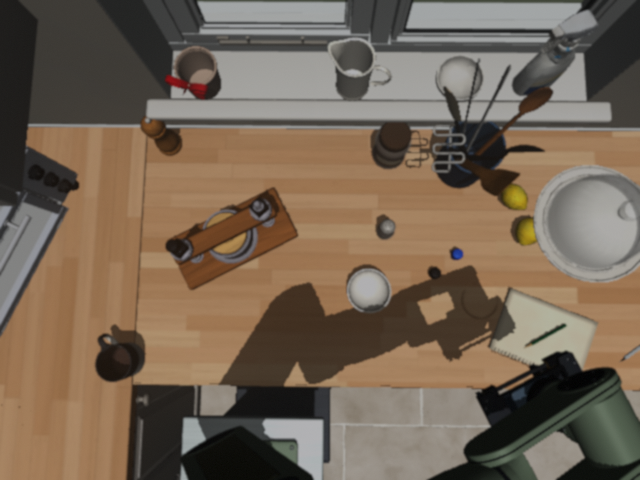

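Run:
```python
import cv2,numpy as np
s=cv2.imread("pics/side0.png");t=cv2.imread("pics/top0.png")
def c(i,x,y,w,h,k): return cv2.resize(i[y:y+h,x:x+w],None,fx=k,fy=k,interpolation=cv2.INTER_CUBIC)
a=c(s,260,170,100,110,4); a2=c(s,335,345,60,50,4)
b=c(t,160,180,100*4//4+40,110,4)[:, :]
o=np.zeros((600,800,3),np.uint8)
b=c(t,160,180,140,110,2.8)
o[:440,:400]=a; o[:b.shape[0],404:404+b.shape[1]]=b
d=c(t,420,235,50,50,4); o[400:600,560:760]=d
a2=c(s,335,350,60,40,4);o[440:600,0:240]=a2
cv2.imwrite("pics/c1.png",o)
```

```text
(no output)
```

View pics/c1.png

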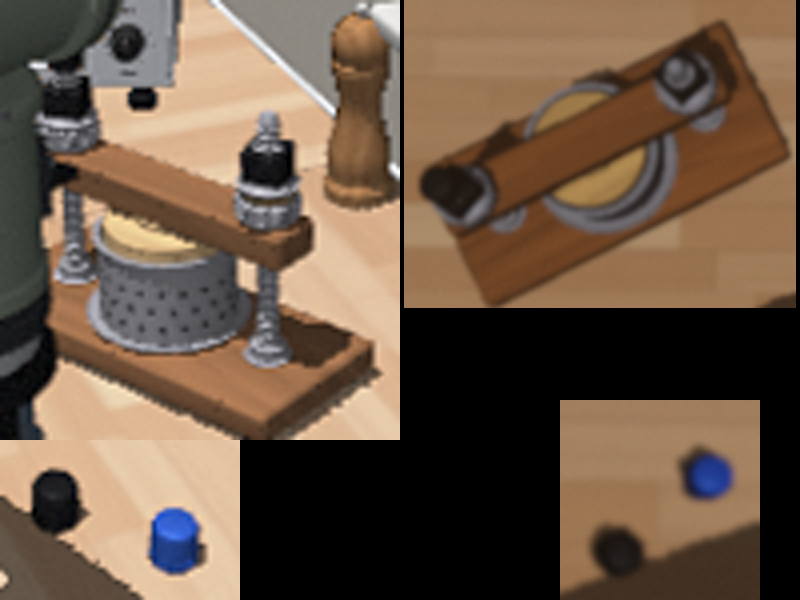

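```bash
cat >> h.py <<'E'
def onz(n,uv,z):
    p=camera_params(n);K,R,t=[np.array(p[k]) for k in("camera_matrix","R","t")]
    d=R.T@np.linalg.solve(K,[*uv,1]);c=-R.T@t
    return c+d*(z-c[2])/d[2]
def tool(s):
    from scipy.spatial.transform import Rotation as Q
    return Q.from_euler('xyz',s["ee_rot"],degrees=True).as_matrix(),np.array(s["ee_pos"])
def wray(s,uv):
    p=camera_params("wrist");K=np.array(p["camera_matrix"]);M=np.array(p["mount"])
    a=(np.array(uv)-K[:2,2])/K[0,0];r=np.hypot(*a)
    d=np.array([*(np.sin(r)*a/max(r,1e-9)),np.cos(r)])
    Rt,o=tool(s);return Rt@M[:3,3]+o,Rt@M[:3,:3]@d
def won(s,uv,z):
    c,d=wray(s,uv);return c+d*(z-c[2])/d[2]
def wproj(s,X):
    p=camera_params("wrist");K=np.array(p["camera_matrix"]);M=np.array(p["mount"])
    Rt,o=tool(s);v=M[:3,:3].T@(Rt.T@(np.array(X)-o)-M[:3,3])
    th=np.arctan2(np.hypot(*v[:2]),v[2]);return K[:2,2]+K[0,0]*th*v[:2]/np.hypot(*v[:2])
def shift(s,X): # tool-axis shift in cm from TCP
    Rt,o=tool(s);return Rt.T@(np.array(X)-o)/10
E
python3 - <<'E'
from h import *
for n,uv,z in[("side",(326.7,198.3),218),("top",(258.9,203.2),218),("side",(348.8,365),13),("top",(434.2,272.7),13),("top",(386,222),85),("side",(366,300),85),("top",(370,288),40),("top",(274,188),30),("top",(191,288),30),("top",(297,236),30)]:
    print(n,uv,onz(n,uv,z).round(1))
s=state();print(shift(s,[557,108,330]))
E
```

```text
side (326.7, 198.3) [601.  -28.4 218. ]
top (258.9, 203.2) [601.3 -30.4 218. ]
side (348.8, 365) [ 482.3 -418.5   13. ]
top (434.2, 272.7) [ 482.1 -414.2   13. ]
top (386, 222) [ 588.2 -295.4   85. ]
side (366, 300) [ 577.5 -309.3   85. ]
top (370, 288) [ 444.1 -263.2   40. ]
top (274, 188) [676.  -39.2  30. ]
top (191, 288) [440.3 145.5  30. ]
top (297, 236) [562.7 -95.2  30. ]
[ 54.63302239 -42.16242296  -9.41089737]
```

```bash
python3 -c "
from h import *
s=state();print(shift(s,[600,-29.5,320]))"
```

```text
[ 52.31295651 -27.94240447  -8.4306584 ]
```

>>> step_arm(
  plan=[
    [[5,-2.7,-4,0,1],[10,-5.3,-8.4,0,1],[15,-8,-8.4,0,1],[20,-10.7,-8.4,0,1],[25,-13.4,-8.4,0,1],[30,-16,-8.4,0,1],[35,-18.7,-8.4,0,1],[40,-21.4,-8.4,0,1],[45,-24,-8.4,0,1],[49,-26.2,-8.4,0,1],[52.3,-27.9,-8.4,0,1],[52.3,-27.9,-8.4,0,1],[52.3,-27.9,-8.4,0,1],[52.3,-27.9,-8.4,0,1]],
  ],
  newtons=60,
)

```text
time_s: 1.9
ee_pos: [599.6, -31.1, 320.1]
ee_rot: [180.0, 0.0, 26.6]
force: [0.3, -0.5, -0.3]
gripper_width: 91.4
gripper_force: 0.0
```

Run:
```python
from h import *
s=state();f=grab_frame("wrist");sd=grab_frame("side");tp=grab_frame("top")
import pickle;pickle.dump(s,open("s1.pkl","wb"))
cv2.imwrite("pics/w1.png",f);cv2.imwrite("pics/side1.png",sd);cv2.imwrite("pics/top1.png",tp)
print(s);u=wproj(s,[601,-29.5,218]);print(u)
x,y=int(u[0])-70,max(0,int(u[1])-60);print(x,y)
cv2.imwrite("pics/w1c.png",cv2.resize(f[y:y+120,x:x+140],None,fx=5,fy=5,interpolation=cv2.INTER_CUBIC))
```

```text
{'time_s': 1.9, 'qpos': array([-4.05960392e+00,  1.85332283e+01,  7.73285992e+01, -2.01284699e-02,
        8.41459906e+01,  5.93867426e+01]), 'qvel': array([-0.07918501, -0.15628289, -0.1380372 ,  0.21463835, -0.02435964,
        0.11716341]), 'effort': array([ 3.39731248e-01, -4.25893807e+01, -2.46640491e+01,  8.55417992e-02,
       -5.38663287e-02, -2.02203330e-03]), 'ee_pos': array([599.60957317, -31.13661276, 320.09060288]), 'ee_rot': array([1.79986749e+02, 1.69254492e-02, 2.65557058e+01]), 'force': array([ 0.25326639, -0.53180691, -0.2591695 ]), 'torque': array([-0.00105806,  0.03356611, -0.0045894 ]), 'gripper_force': 0.0, 'gripper_width': 91.43430512045944}
[319.84850816 234.28760919]
249 174
```

View pics/w1c.png

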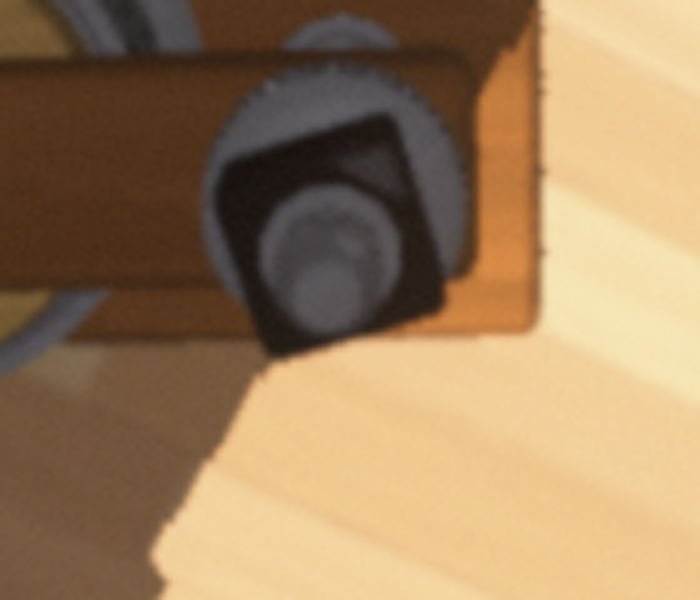

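Run:
```python
from h import *
import pickle;s=pickle.load(open("s1.pkl","rb"))
f=lambda p:(249+(p[0]+.5)/5-.5,174+(p[1]+.5)/5-.5)
rt=won(s,f((328,297)),218);print("rodtop",rt)
C=[(222,172),(388,118),(443,305),(275,352)]
for z in(188,193,197,201):
    P=np.array([won(s,f(c),z)[:2] for c in C]);e=np.roll(P,-1,0)-P
    print(z,P.mean(0).round(1),np.linalg.norm(e,axis=1).round(1),np.degrees(np.arctan2(e[:,1],e[:,0])).round(1)%90)
print("circle", won(s,f((332,195)),160))
```

```text
rodtop [600.07067026 -25.53541371 218.        ]
188 [601.1 -25.1] [27.  31.1 27.6 30.2] [44.7 42.9 42.8 41.6]
193 [602.3 -24.6] [26.5 30.5 27.2 29.6] [44.7 42.9 42.8 41.6]
197 [603.2 -24.2] [26.1 30.1 26.8 29.2] [44.7 42.9 42.8 41.6]
201 [604.1 -23.8] [25.8 29.6 26.4 28.8] [44.7 42.9 42.8 41.6]
circle [601.53223813 -24.36619909 160.        ]
```

>>> step_arm(
  plan=[
    [[0.1,-0.2,0,-0.18,1],[0.26,-0.43,0,-0.36,1],[0.26,-0.43,0,-0.54,1],[0.26,-0.43,0,-0.72,1],[0.26,-0.43,0,-0.9,1],[0.26,-0.43,0,-1.08,1],[0.26,-0.43,0,-1.26,1],[0.26,-0.43,0,-1.44,1],[0.26,-0.43,0,-1.62,1],[0.26,-0.43,0,-1.8,1],[0.26,-0.43,0,-1.98,1],[0.26,-0.43,0,-2.16,1],[0.26,-0.43,0,-2.34,1],[0.26,-0.43,0,-2.52,1],[0.26,-0.43,0,-2.7,1],[0.26,-0.43,0,-2.88,1],[0.26,-0.43,0,-3.06,1],[0.26,-0.43,0,-3.24,1],[0.26,-0.43,0,-3.43,1],[0.26,-0.43,0,-3.43,1]],
  ],
)

```text
time_s: 4.55
ee_pos: [600.4, -25.6, 320.1]
ee_rot: [-180.0, 0.0, -137.0]
force: [1.1, 0.5, 0.4]
gripper_width: 91.2
gripper_force: 0.0
```

Run:
```python
from h import *
s=state();f=grab_frame("wrist")
import pickle;pickle.dump(s,open("s2.pkl","wb"))
cv2.imwrite("pics/w2.png",f)
print(s["time_s"],s["qpos"].round(1),s["ee_pos"],s["ee_rot"]);u=wproj(s,[600,-26,218]);print(u)
x,y=int(u[0])-70,max(0,int(u[1])-60);print(x,y)
cv2.imwrite("pics/w2c.png",cv2.resize(f[y:y+120,x:x+140],None,fx=5,fy=5,interpolation=cv2.INTER_CUBIC))
```

```text
4.55 [  -3.5   18.6   77.3   -0.    84.1 -136.5] [600.40864983 -25.59400678 320.13424448] [-1.79985448e+02  6.61634177e-03 -1.37001972e+02]
[321.56355487 238.33836535]
251 178
```

View pics/w2c.png

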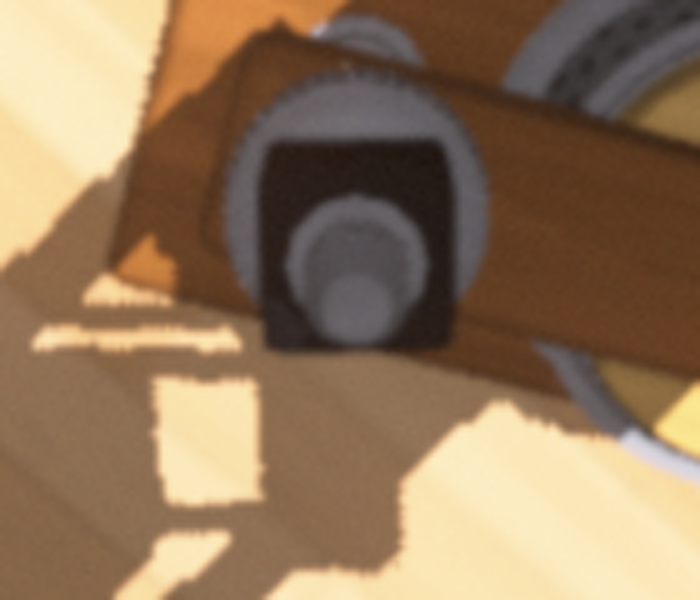

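Run:
```python
from h import *
import pickle
S=[pickle.load(open(f"s{i}.pkl","rb")) for i in(1,2)]
O=[(249,174),(251,178)]
f=lambda i,p:(O[i][0]+(p[0]+.5)/5-.5,O[i][1]+(p[1]+.5)/5-.5)
rt=[(328,297),(357,307)];rg=[(330,253),(357,263)];fr=[[(275,352),(443,305)],[(265,350),(455,350)]]
for i in(0,1):
    print("rodtop",won(S[i],f(i,rt[i]),218).round(1), "in tool cm",shift(S[i],won(S[i],f(i,rt[i]),218)).round(2))
    for z in(185,190,195,200): print(z,won(S[i],f(i,rg[i]),z).round(1),shift(S[i],won(S[i],f(i,rg[i]),z)).round(2),[shift(S[i],won(S[i],f(i,p),z)).round(2)[:2] for p in fr[i]])
print([onz("side",(326.7,198.3),218)])
```

```text
rodtop [601.3 -24.5 218. ] in tool cm [ 0.45 -0.52 10.21]
185 [599.4 -25.2 185. ] [ 0.25 -0.55 13.51] [array([-1.39, -1.44]), array([-0.61,  1.25])]
190 [600.5 -24.7 190. ] [ 0.38 -0.54 13.01] [array([-1.23, -1.41]), array([-0.46,  1.22])]
195 [601.7 -24.2 195. ] [ 0.5  -0.53 12.51] [array([-1.08, -1.39]), array([-0.32,  1.2 ])]
200 [602.9 -23.7 200. ] [ 0.63 -0.52 12.01] [array([-0.92, -1.36]), array([-0.18,  1.18])]
rodtop [600.1 -25.4 218. ] in tool cm [1.000e-02 3.000e-02 1.021e+01]
185 [602.  -23.7 185. ] [-0.24  0.04 13.51] [array([-1.69, -1.44]), array([-1.69,  1.61])]
190 [601.  -24.6 190. ] [-0.11  0.04 13.01] [array([-1.53, -1.42]), array([-1.53,  1.58])]
195 [600.  -25.5 195. ] [ 0.03  0.03 12.51] [array([-1.37, -1.39]), array([-1.37,  1.56])]
200 [599.  -26.5 200. ] [ 0.16  0.03 12.01] [array([-1.21, -1.37]), array([-1.21,  1.53])]
[array([601.04654695, -28.42690315, 218.        ])]
```

>>> step_arm(
  plan=[
    [[-0.06,0.03,2,0,1],[-0.06,0.03,4.5,0,1],[-0.06,0.03,7,0,1],[-0.06,0.03,9.5,0,1],[-0.06,0.03,11,0,1],[-0.06,0.03,12,0,1],[-0.06,0.03,12.5,0,1],[-0.06,0.03,12.5,0,1],[-0.06,0.03,12.5,0,0.6],[-0.06,0.03,12.5,0,0.5]],
  ],
  newtons=60,
)

```text
time_s: 5.85
ee_pos: [601.1, -24.6, 195.5]
ee_rot: [-179.9, 0.0, -136.9]
force: [-0.2, 0.9, 0.8]
gripper_width: 73.9
gripper_force: 0.0
```

Run:
```python
from h import *
s=state();f=grab_frame("wrist");sd=grab_frame("side")
print(s["time_s"],s["ee_pos"],s["ee_rot"],s["force"],s["torque"],s["gripper_width"])
o=np.zeros((600,800,3),np.uint8)
o[:480,:400]=cv2.resize(f[90:410,190:457],(400,480),interpolation=cv2.INTER_CUBIC)
o[:480,400:]=cv2.resize(sd[150:270,270:370],(400,480),interpolation=cv2.INTER_CUBIC)
cv2.imwrite("pics/g3.png",o)
```

```text
5.85 [601.1134295  -24.55829993 195.52087795] [-1.79949247e+02  4.27205220e-02 -1.36852176e+02] [-0.15618007  0.87809407  0.81957176] [ 0.11342679 -0.10238887  0.01332743] 73.89985104280495
```

View pics/g3.png

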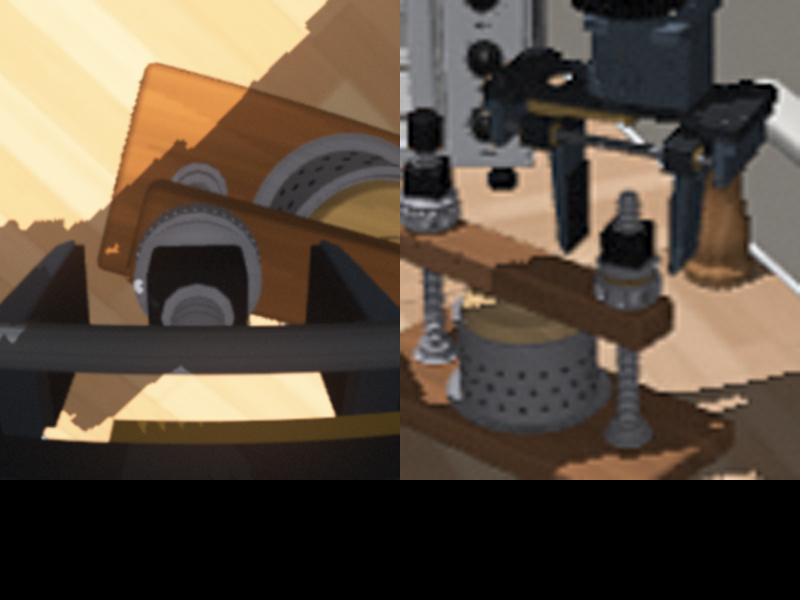

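>>> step_arm(
  plan=[
    [[0,0,-0.1,0,0.45],[0,0,-0.1,0,0.4],[0,0,-0.1,0,0.3],[0,0,-0.1,0,0.2],[0,0,-0.1,0,0.2],[0,0,-0.1,0,0.2],[0,0,-0.1,0,0.2],[0,0,-0.1,0,0.2]],
  ],
  newtons=60,
)

```text
time_s: 6.95
ee_pos: [600.9, -24.6, 195.9]
ee_rot: [-180.0, -0.0, -136.8]
force: [0.7, -0.0, 0.2]
gripper_width: 29.7
gripper_force: 60.0
```

```bash
cat > p.py <<'E'
from h import *
s=state();print(s["time_s"],"pos",s["ee_pos"].round(2),"rot",s["ee_rot"].round(2),"F",s["force"].round(1),"T",s["torque"].round(3),s["gripper_width"].round(1),round(s["gripper_force"],1),"q6",s["qpos"][5].round(2))
E
python3 p.py
```

```text
Traceback (most recent call last):
  File "p.py", line 2, in <module>
    s=state();print(s["time_s"],"pos",s["ee_pos"].round(2),"rot",s["ee_rot"].round(2),"F",s["force"].round(1),"T",s["torque"].round(3),s["gripper_width"].round(1),round(s["gripper_force"],1),"q6",s["qpos"][5].round(2))
                                                                                                                                       ^^^^^^^^^^^^^^^^^^^^^^^^
AttributeError: 'float' object has no attribute 'round'
```

```bash
sed -i 's/s\["gripper_width"\].round(1)/round(s["gripper_width"],1)/' p.py; python3 p.py
```

```text
6.95 pos [600.86 -24.6  195.94] rot [-179.99   -0.   -136.84] F [ 0.7 -0.   0.2] T [ 0.084 -0.16   0.072] 29.7 60.0 q6 -136.59
```

>>> step_arm(
  plan=[
    [[0,0,0.019,0.1,0.2],[0,0,0.048,0.25,0.2],[0,0,0.076,0.4,0.2],[0,0,0.105,0.55,0.2],[0,0,0.134,0.7,0.2],[0,0,0.162,0.85,0.2],[0,0,0.191,1.0,0.2],[0,0,0.191,1.0,0.2]],
  ],
)

```text
time_s: 7.95
ee_pos: [601.0, -24.8, 194.0]
ee_rot: [-180.0, 0.0, 165.9]
force: [0.9, -1.8, -1.8]
gripper_width: 29.5
gripper_force: 60.0
```

```bash
python3 p.py
```

```text
7.95 pos [600.97 -24.77 193.97] rot [-1.7998e+02  2.0000e-02  1.6593e+02] F [ 0.9 -1.8 -1.8] T [-0.137 -0.276 -0.112] 29.5 60.0 q6 -79.37
```

>>> step_arm(
  plan=[
    [[0,0,0.019,0.1,0.2],[0,0,0.038,0.2,0.2],[0,0,0.057,0.3,0.2],[0,0,0.076,0.4,0.2],[0,0,0.096,0.5,0.2]],
  ],
)

```text
time_s: 8.57
ee_pos: [600.9, -24.9, 193.1]
ee_rot: [-180.0, 0.0, 137.2]
force: [-0.9, -2.3, -0.5]
gripper_width: 29.7
gripper_force: 60.0
```

```bash
cat > q.py <<'E'
import sys
from h import *
T=[];F=[];Y=[];Z=[]
for i in range(int(sys.argv[1])):
    s=state();T.append(s["torque"]);F.append(s["force"]);Y.append(s["ee_rot"][2]);Z.append(s["ee_pos"][2]);grab_frame("top")
print(np.round([t[2] for t in T],3),"mean",np.mean(T,0).round(3),"F",np.mean(F,0).round(2),"yaw",np.mean(Y).round(2),"z",np.mean(Z).round(2))
E
python3 p.py; python3 q.py 5
```

```text
8.575 pos [600.93 -24.86 193.08] rot [-1.7998e+02  4.0000e-02  1.3721e+02] F [-0.9 -2.3 -0.5] T [-0.164 -0.249  0.178] 29.7 60.0 q6 -50.64
[ 0.178  0.039 -0.053 -0.015 -0.023] mean [-0.246 -0.279  0.025] F [ 0.23 -2.12 -0.69] yaw 137.28 z 193.05
```

>>> step_arm(
  plan=[
    [[0,0,0.014,0.07,0.2],[0,0,0.027,0.14,0.2],[0,0,0.04,0.21,0.2],[0,0,0.053,0.28,0.2],[0,0,0.067,0.35,0.2]],
  ],
)

```text
time_s: 9.45
ee_pos: [600.9, -24.9, 192.4]
ee_rot: [-180.0, 0.0, 117.2]
force: [1.0, -3.0, -0.9]
gripper_width: 29.7
gripper_force: 60.0
```

```bash
python3 p.py
```

```text
9.45 pos [600.87 -24.9  192.4 ] rot [-1.7998e+02  5.0000e-02  1.1717e+02] F [ 1.  -3.  -0.9] T [-0.358 -0.252  0.179] 29.7 60.0 q6 -30.59
```

>>> step_arm(
  plan=[
    [[0,0,0.014,0.07,0.2],[0,0,0.027,0.14,0.2],[0,0,0.04,0.21,0.2]],
  ],
)

```text
time_s: 9.82
ee_pos: [600.9, -24.9, 192.0]
ee_rot: [-180.0, 0.1, 105.1]
force: [0.4, -2.5, -0.7]
gripper_width: 29.7
gripper_force: 60.0
```

```bash
python3 p.py
```

```text
9.825 pos [600.85 -24.91 192.02] rot [-1.7999e+02  5.0000e-02  1.0514e+02] F [ 0.4 -2.5 -0.7] T [-0.402 -0.217  0.174] 29.7 60.0 q6 -18.56
```

>>> step_arm(
  plan=[
    [[0,0,0.014,0.07,0.2],[0,0,0.027,0.14,0.2],[0,0,0.04,0.21,0.2]],
  ],
)

```text
time_s: 10.2
ee_pos: [600.8, -24.9, 191.6]
ee_rot: [-180.0, 0.1, 93.1]
force: [0.9, -2.7, -0.7]
gripper_width: 29.7
gripper_force: 60.0
```

```bash
python3 p.py
```

```text
10.2 pos [600.83 -24.94 191.63] rot [-1.800e+02  5.000e-02  9.311e+01] F [ 0.9 -2.7 -0.7] T [-0.354 -0.229  0.188] 29.7 60.0 q6 -6.53
```

>>> step_arm(
  plan=[
    [[0,0,0.01,0.05,0.2],[0,0,0.019,0.1,0.2]],
  ],
)

```text
time_s: 10.45
ee_pos: [600.8, -24.9, 191.5]
ee_rot: [180.0, 0.1, 87.4]
force: [-1.0, -2.8, 0.1]
gripper_width: 29.6
gripper_force: 60.0
```

```bash
python3 p.py
```

```text
10.45 pos [600.8  -24.92 191.47] rot [1.800e+02 5.000e-02 8.743e+01] F [-1.  -2.8  0.1] T [-0.381 -0.177  0.248] 29.6 60.0 q6 -0.85
```

>>> step_arm(
  plan=[
    [[0,0,0.008,0.04,0.2],[0,0,0.015,0.08,0.2]],
  ],
)

```text
time_s: 10.7
ee_pos: [600.8, -24.9, 191.3]
ee_rot: [180.0, 0.1, 82.9]
force: [0.0, -2.7, 0.0]
gripper_width: 29.6
gripper_force: 60.0
```

```bash
python3 p.py
```

```text
10.7 pos [600.79 -24.93 191.34] rot [1.7999e+02 6.0000e-02 8.2890e+01] F [ 0.  -2.7  0. ] T [-0.338 -0.132  0.344] 29.6 60.0 q6 3.7
```

>>> step_arm(
  plan=[
    [[0,0,0.007,0.04,0.2],[0,0,0.012,0.08,0.2]],
  ],
)

```text
time_s: 10.95
ee_pos: [600.8, -24.9, 191.2]
ee_rot: [180.0, 0.1, 78.3]
force: [-0.2, -2.9, -0.8]
gripper_width: 29.7
gripper_force: 60.0
```

```bash
python3 p.py; python3 q.py 5
```

```text
10.95 pos [600.77 -24.94 191.22] rot [1.7999e+02 7.0000e-02 7.8320e+01] F [-0.2 -2.9 -0.8] T [-0.38  -0.135  0.48 ] 29.7 60.0 q6 8.27
[0.48  0.396 0.42  0.428 0.39 ] mean [-0.479 -0.138  0.423] F [ 0.44 -3.18 -0.06] yaw 78.32 z 191.21
```

>>> step_arm(
  plan=[
    [[0,0,0.006,0.04,0.2],[0,0,0.012,0.08,0.2]],
  ],
)

```text
time_s: 11.45
ee_pos: [600.8, -24.9, 191.1]
ee_rot: [180.0, 0.1, 73.7]
force: [1.0, -3.5, 0.2]
gripper_width: 29.3
gripper_force: 60.0
```

```bash
python3 p.py; python3 q.py 5
```

```text
11.45 pos [600.77 -24.94 191.11] rot [1.7999e+02 6.0000e-02 7.3650e+01] F [ 1.  -3.5  0.2] T [-0.567 -0.04   0.641] 29.3 60.0 q6 12.93
[0.641 0.538 0.555 0.605 0.467] mean [-0.632 -0.069  0.561] F [ 0.2  -3.89  0.19] yaw 73.68 z 191.09
```

>>> step_arm(
  plan=[
    [[0,0,0,0,0.6],[0,0,0,0,0.8],[0,0,0,0,0.8],[0,0,0,0,0.8],[0,0,0,0,0.8],[0,0,-1,0,0.8],[0,0,-3,0,0.8],[0,0,-6,0,0.8],[0,0,-9,0,0.8],[0,0,-12,0,0.8],[0,0,-12,0,0.8]],
  ],
)

```text
time_s: 13.08
ee_pos: [602.0, -24.6, 314.4]
ee_rot: [179.6, -0.1, 73.6]
force: [-0.5, -0.7, 0.8]
gripper_width: 72.7
gripper_force: 0.0
```

Run:
```python
from h import *
import pickle
s=state();f=grab_frame("wrist");pickle.dump(s,open("s3.pkl","wb"));cv2.imwrite("pics/w3.png",f)
u=wproj(s,[600.8,-25,218]);print(s["ee_pos"],s["ee_rot"],u)
x,y=int(u[0])-70,max(0,int(u[1])-60);print(x,y)
cv2.imwrite("pics/w3c.png",cv2.resize(f[y:y+120,x:x+140],None,fx=5,fy=5,interpolation=cv2.INTER_CUBIC))
Y=np.radians(-63.4)
print("to cap",shift(s,[482,-414,200]))
```

```text
[601.97022949 -24.58049159 314.35889173] [ 1.79627438e+02 -8.52151021e-02  7.36126961e+01] [319.65635542 240.62835175]
249 180
to cap [-40.76166303  -0.59696872  11.37163628]
```

View pics/w3c.png

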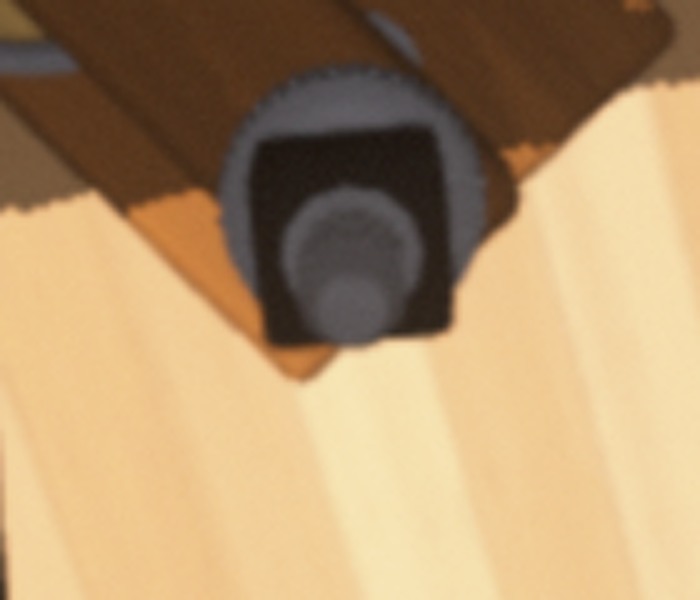

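>>> step_arm(
  plan=[
    [[-4,0,0,-0.1,0.8],[-9,-0.1,0,-0.25,0.8],[-14,-0.2,0,-0.4,0.8],[-19,-0.3,0,-0.55,0.8],[-24,-0.4,2,-0.7,0.8],[-29,-0.5,4,-0.85,0.8],[-34,-0.5,7,-1.0,0.8],[-38,-0.6,9,-1.04,0.8],[-40.7,-0.6,11.4,-1.04,0.7],[-40.7,-0.6,11.4,-1.04,0.7],[-40.7,-0.6,11.4,-1.04,0.7],[-40.7,-0.6,11.4,-1.04,0.7]],
  ],
)

```text
time_s: 14.62
ee_pos: [480.9, -412.5, 198.0]
ee_rot: [180.0, 0.1, 133.3]
force: [0.6, -1.0, -0.3]
gripper_width: 63.9
gripper_force: 0.0
```

Run:
```python
from h import *
import pickle
s3=pickle.load(open("s3.pkl","rb"))
g=lambda p:(249+(p[0]+.5)/5-.5,180+(p[1]+.5)/5-.5)
print("rodtop3",won(s3,g((352,307)),218),[won(s3,g((351,255)),z).round(1) for z in(180,185,190)])
s=state();f=grab_frame("wrist");pickle.dump(s,open("s4.pkl","wb"));cv2.imwrite("pics/w4.png",f)
u=wproj(s,[482,-414,26]);print(s["ee_pos"],s["ee_rot"],s["qpos"][5],u)
x,y=int(u[0])-80,max(0,int(u[1])-60);print(x,y)
cv2.imwrite("pics/w4c.png",cv2.resize(f[y:y+120,x:x+160],None,fx=5,fy=5,interpolation=cv2.INTER_CUBIC))
```

```text
rodtop3 [600.05321982 -24.35555717 218.        ] [array([599.1, -27.1, 180. ]), array([599.5, -25.8, 185. ]), array([599.9, -24.5, 190. ])]
[ 480.94485972 -412.54039914  197.96229117] [1.79979462e+02 7.97396994e-02 1.33269969e+02] -84.94344053129171 [322.02029133 217.43587534]
242 157
```

View pics/w4c.png

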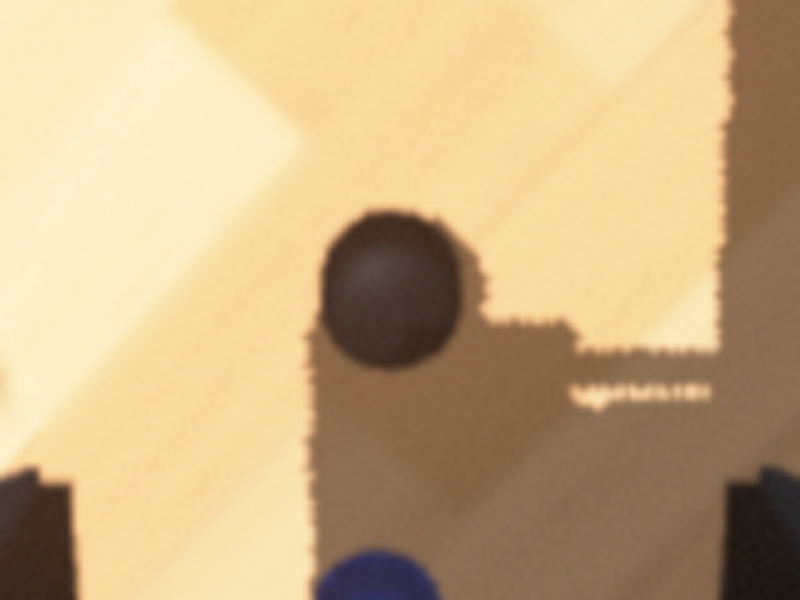

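Run:
```python
from h import *
import pickle
s=pickle.load(open("s4.pkl","rb"))
g=lambda p:(242+(p[0]+.5)/5-.5,157+(p[1]+.5)/5-.5)
for p in((391.5,300),(391.5,280)):print(won(s,g(p),26),shift(s,won(s,g(p),26)))
```

```text
[ 480.10817548 -414.73268822   26.        ] [-0.07834576 -0.21735338 17.196278  ]
[ 477.62139173 -412.08271048   26.        ] [ 0.28506059 -0.21678468 17.19577244]
```

>>> step_arm(
  plan=[
    [[-0.08,-0.2,4,0,0.7],[-0.08,-0.2,8,0,0.7],[-0.08,-0.2,12,0,0.7],[-0.08,-0.2,14.5,0,0.7],[-0.08,-0.2,16,0,0.7],[-0.08,-0.2,17,0,0.7],[-0.08,-0.2,17,0,0.7],[-0.08,-0.2,17,0,0.4],[-0.08,-0.2,17,0,0.15],[-0.08,-0.2,17,0,0.15],[-0.08,-0.2,17,0,0.15],[-0.08,-0.2,17,0,0.15],[-0.08,-0.2,17,0,0.15],[-0.08,-0.2,17,0,0.15]],
  ],
  newtons=35,
)

```text
time_s: 16.42
ee_pos: [479.4, -415.4, 27.3]
ee_rot: [180.0, 0.0, 133.2]
force: [-0.2, 0.1, 2.8]
gripper_width: 25.3
gripper_force: 35.0
```

```bash
python3 p.py
```

```text
16.425 pos [ 479.42 -415.36   27.26] rot [1.800e+02 2.000e-02 1.332e+02] F [-0.2  0.1  2.8] T [ 0.119 -0.109 -0.027] 25.3 35.0 q6 -85.14
```

>>> step_arm(
  plan=[
    [[0,0,-1,0,0.15],[0,0,-5,0,0.15],[0,0,-10,0,0.15],[1,2,-15,0,0.15],[3,6,-20,0,0.15],[5,10,-24,0,0.15],[8,14,-26,0,0.15],[10.5,18.5,-26,0,0.15],[13,23,-26,0,0.15],[15.5,27.3,-26,0,0.15],[18,31.7,-26,0,0.15],[19.5,34.4,-26,0,0.15],[20.17,35.58,-26,0,0.15],[20.17,35.58,-26,0,0.15],[20.17,35.58,-24.5,0,0.15],[20.17,35.58,-23.5,0,0.15],[20.17,35.58,-23.3,0,0.15],[20.17,35.58,-23.3,0,0.15]],
  ],
)

```text
time_s: 18.68
ee_pos: [600.5, -25.1, 259.8]
ee_rot: [-180.0, -0.0, 133.2]
force: [-0.3, -0.2, -0.7]
gripper_width: 25.2
gripper_force: 35.0
```

```bash
python3 p.py
python3 - <<'E'
from h import *
s=state();f=grab_frame("wrist");sd=grab_frame("side")
import pickle;pickle.dump(s,open("s5.pkl","wb"));cv2.imwrite("pics/w5.png",f)
o=np.zeros((480,800,3),np.uint8)
o[:,:400]=cv2.resize(f[150:390,220:420],(400,480),interpolation=cv2.INTER_CUBIC)
o[:,400:]=cv2.resize(sd[150:246,286:366],(400,480),interpolation=cv2.INTER_CUBIC)
cv2.imwrite("pics/g5.png",o); print(wproj(s,[600.7,-24.8,218]))
E
```

```text
18.675 pos [600.51 -25.1  259.8 ] rot [-1.7998e+02 -1.0000e-02  1.3317e+02] F [-0.3 -0.2 -0.7] T [-0.012 -0.115 -0.03 ] 25.2 35.0 q6 -46.65
[323.6890666  268.78494442]
```

View pics/g5.png

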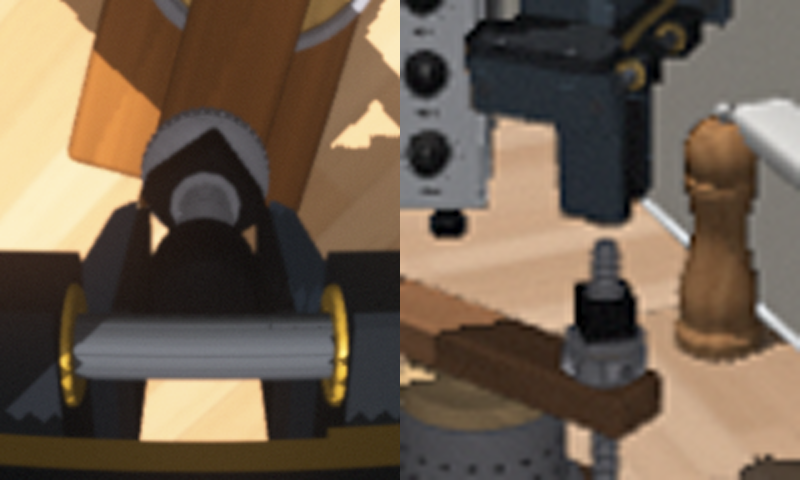

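>>> step_arm(
  plan=[
    [[0,0,0.6,0,0.15],[0,0,1.2,0,0.15],[0,0,1.6,0,0.15],[0,0,2.0,0,0.15],[0,0,2.3,0,0.15],[0,0,2.3,0,0.15]],
  ],
)

```text
time_s: 19.52
ee_pos: [600.5, -24.7, 236.8]
ee_rot: [-180.0, -0.0, 133.2]
force: [0.2, -0.1, 0.7]
gripper_width: 25.0
gripper_force: 35.0
```

>>> step_arm(
  plan=[
    [[0,0,0.2,0,0.15],[0,0,0.4,0,0.15],[0,0,0.6,0,0.15],[0,0,0.6,0,0.15]],
  ],
)

```text
time_s: 20.02
ee_pos: [600.5, -24.7, 230.8]
ee_rot: [-180.0, -0.0, 133.2]
force: [-0.1, -0.9, 0.1]
gripper_width: 25.1
gripper_force: 35.0
```

>>> step_arm(
  plan=[
    [[0,0,0.15,0,0.15],[0,0,0.3,0,0.15],[0,0,0.3,0,0.15]],
  ],
)

```text
time_s: 20.4
ee_pos: [600.6, -24.7, 227.8]
ee_rot: [-180.0, -0.0, 133.2]
force: [-0.5, -0.0, -0.2]
gripper_width: 25.2
gripper_force: 35.0
```

>>> step_arm(
  plan=[
    [[0,0,0.05,0,0.15],[0,0,0.1,0,0.15],[0,0,0.1,0,0.15]],
  ],
)

```text
time_s: 20.78
ee_pos: [600.7, -24.7, 227.2]
ee_rot: [180.0, 0.0, 133.2]
force: [-0.3, -0.8, 0.2]
gripper_width: 25.0
gripper_force: 35.0
```

>>> step_arm(
  plan=[
    [[0,0,0.05,0,0.15],[0,0,0.1,0,0.15],[0,0,0.1,0,0.15]],
  ],
)

```text
time_s: 21.15
ee_pos: [600.7, -24.7, 227.2]
ee_rot: [180.0, 0.1, 133.2]
force: [-2.6, 0.4, 4.8]
gripper_width: 25.3
gripper_force: 35.0
```

>>> step_arm(
  plan=[
    [[0,0,0,0,0.4],[0,0,0,0,0.7],[0,0,0,0,0.7],[0,0,0,0,0.7],[0,0,-1,0,0.7],[0,0,-4,0,0.7],[0,0,-8,0,0.7],[0,0,-10,0,0.7],[0,0,-10,0,0.7],[0,0,-10,0,0.7]],
  ],
)

```text
time_s: 22.4
ee_pos: [600.2, -24.6, 325.2]
ee_rot: [-179.9, -0.1, 133.2]
force: [0.1, 0.1, -0.6]
gripper_width: 63.9
gripper_force: 0.0
```

```bash
python3 p.py
python3 - <<'E'
from h import *
f=grab_frame("wrist");sd=grab_frame("side")
o=np.zeros((480,800,3),np.uint8)
o[:,:400]=cv2.resize(f[150:390,220:420],(400,480),interpolation=cv2.INTER_CUBIC)
o[:,400:]=cv2.resize(sd[150:246,286:366],(400,480),interpolation=cv2.INTER_CUBIC)
cv2.imwrite("pics/g6.png",o)
E
```

```text
22.4 pos [600.21 -24.65 325.15] rot [-1.7994e+02 -6.0000e-02  1.3320e+02] F [ 0.1  0.1 -0.6] T [ 0.067 -0.076  0.038] 63.9 0.0 q6 -46.64
```

View pics/g6.png

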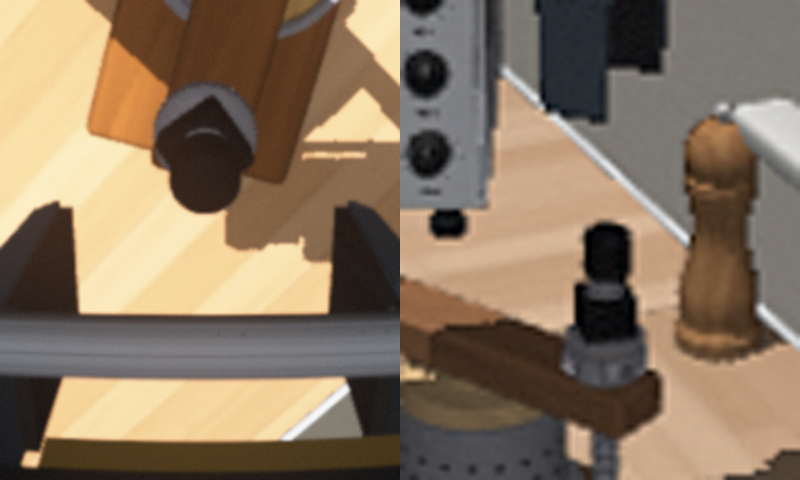

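```bash
python3 -c "
from workcell import *
print(job_done())"
```

```text
the job is handed in; nothing more can be done
None
```

The job is handed in, and no verdict came back: I tightened the lock nut to about 0.56 N m (held wrist reading, 0.64 while turning) and let go, then pushed the black end cap down to its expected home height on the open rod (upright in the last pictures); the 40–90 N between the nuts and the stop nut's angle could not be measured.

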